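Load the toy car launcher and hold it drawn

TASK

Get the toy launcher ready for a countdown: set the red rally car on its wheels in the yellow bay, nose towards the ramp, and let go of it. Then pull the blue spring handle back until it is level with the red mark and keep it there: finish while still holding the handle at the mark, with the car still in its bay. Leave the other toys and things where they are.

Things in the scene. Friction and masses are not known exactly. Their poses are not given: they have to be found in the camera images.
- car_center (a point): centre of the red die-cast rally car (white stripe on bonnet and roof, black rear spoiler), half-way up, 22 mm above the wheels' underside. Axes: x to its nose, z up through the roof. 96 mm long, 44 mm wide over the wheels, 44 mm high; starts on its wheels, which do not roll. Grip it across the width (42 mm), about 31 mm above the wheels' underside.
- car_nose (a point): middle of the red car's front end, 48 mm ahead of its centre, at the same height
- rally_car: the red car; origin under its centre at the wheels' underside, axes as for its centre. The cabin (56 mm long, its middle 12 mm behind the car's centre) rises to 43 mm above the wheels' underside, bonnet and tail to 25 mm.
- bay (a point): centre of the floor of the yellow car bay on the launcher. Axes: x in the firing direction (towards the wooden ramp, away from the blue handle), z up. The floor is 18 mm above the shelf; the bay is 110 mm long, 50 mm wide, between side walls 6 mm high and 10 mm thick and end ridges 3 mm high. The handle's rubber pusher rests just behind its rear end.
- launcher: fixed plywood launcher, 84 mm wide, lying roughly across in front of the robot; axes as the bay's, whose centre is 55 mm ahead of this origin (at shelf height). Its deck is 18 mm above the shelf and runs from 200 mm behind to 115 mm ahead; then the wooden ramp, to 270 mm ahead, rises to about 57 mm above the shelf.
- handle (a point): middle of the blue upright handle with white centre lines, 34 mm above the launcher's deck: 14 mm thick along x, 32 mm wide, top 20 mm above this point, foot 30 mm below. Axes as the bay's. At rest 140 mm behind the bay's centre along the bay's x; pulled, it slides straight along -x. Rails 6 mm high run 26 to 36 mm to either side of its middle line.
- mark (a point): the red mark: a stripe 6 mm wide across the deck between two red pegs, which stand 10 mm above the deck 27 to 39 mm either side of the middle line. This point is its middle, on the deck; axes as the bay's. It lies 28 to 65 mm behind the resting handle; the handle is at the mark when their centres are level along x.
- launch_slide (a joint): how far the handle (with its rod and pusher) is pulled out, m: 0 at rest, 0.085 at its stop. A spring pulls it back: about 3 N at rest, 80 N/m more as it is pulled (8 N at 65 mm); let go, it returns to 0.
- green_car: green toy car, the same 96 x 44 x 44 mm as the red one but without stripe or spoiler; leave it alone
- barrier: orange toy road barrier with white panels, 130 x 55 x 70 mm, left of the ramp; origin under its centre; leave it alone
- tin: stainless steel tin with screw-top lid, 94 mm diameter, 103 mm high, at the back; leave it alone
- garbage_truck: white plastic garbage truck, about 185 x 60 x 86 mm, at the back; leave it alone
- key_bowl: terracotta-coloured key bowl, 120 mm diameter, 45 mm high, at the right; leave it alone
Not all that is in view belongs to the job. Several things look just like the rally_car: the one meant starts nearest to the robot's base.

How it is judged (in metres and radians):
On the way, in this order (a step that is already met when the one before it is completed fails the run):
1. the red car stands on its wheels in the yellow bay, nose towards the ramp, let go of, with the handle still at rest (x of car_center in the frame of bay between -0.012 and 0.012 m and y of car_center in the frame of bay between -0.007 and 0.007 m and z of car_center in the frame of bay between 0.017 and 0.027 m and angle between car_center's own z axis and vertical below 0.1 rad and angle between the x axis of car_center and the x axis of bay, either way round below 0.15 rad and x of car_nose in the frame of bay above 0.03 m and contact force between rally_car and the fingers below 0.1 N and value of joint launch_slide below 0.012 m), for 0.3 s.
2. the fingers hold the handle level with the red mark (x of car_center in the frame of bay between -0.012 and 0.012 m and y of car_center in the frame of bay between -0.007 and 0.007 m and z of car_center in the frame of bay between 0.017 and 0.027 m and angle between car_center's own z axis and vertical below 0.1 rad and angle between the x axis of car_center and the x axis of bay, either way round below 0.15 rad and x of car_nose in the frame of bay above 0.03 m and contact force between rally_car and the fingers below 0.1 N and x of handle in the frame of mark between -0.006 and 0.006 m and contact force between launch_slide and the fingers above 1.5 N and velocity of joint launch_slide between -0.02 and 0.02 m/s and contact force between launch_slide and rally_car below 0.1 N and contact force between launch_slide and green_car below 0.1 N), for 0.5 s.
At the end, for the whole second after the job is handed in: Fingers hold the handle still within 6 mm of the mark along the slide, not propped by a car. The red car, let go, stands on its wheels in the bay: within 12 mm lengthwise, 7 mm sideways, 5 mm in height, tilt under 0.1 rad, 0.15 rad of the firing direction, nose to the ramp (all of step 2); the arm keeps its last pose, push and grip.
It fails at once if the green car is moved more than 30 mm (distance of green_car from where it was at the start of the episode above 0.03 m).
It fails at once if the barrier is moved more than 30 mm (distance of barrier from where it was at the start of the episode above 0.03 m).
It fails at once if the tin is moved more than 30 mm (distance of tin from where it was at the start of the episode above 0.03 m).
It fails at once if the garbage truck is moved more than 30 mm (distance of garbage_truck from where it was at the start of the episode above 0.03 m).
It fails at once if the key bowl is moved more than 30 mm (distance of key_bowl from where it was at the start of the episode above 0.03 m).
It also fails if it takes over 48 s, if anything falls off the work surface, if the arm or the gripper's body presses on something with over 40 N, if the wrist force passes 120 N, or if a joint passes its speed limit or range.

ROBOT

A 6-joint arm with a two-finger parallel gripper is mounted at the origin on the work surface. World frame = base frame: x ahead of the robot, y to its left, z up, the work surface at z = 0. Lengths are in mm, angles in rad, forces in N, time in s.
With the tool pointing down it reaches from about 275 to 825 mm from the base axis. Payload 4.9 kg.
Tool frame: the origin (TCP) lies midway between the tips of the shut fingers; the grasp point (between the pads) lies 19 mm behind it; z points along the fingers, y is the direction in which the jaws open and shut (so a half turn about z gives the same grasp; the last joint's range is limited). The gripper opens to 85 mm and grips with 20 to 120 N. Pads are 22 mm wide; open, the fingers measure 114 mm over their backs; the gripper's body (76 mm by 85 mm) begins 54 mm behind the grasp point. The pads swing forward as they close: fully open they stand 13 mm farther back than shut.
Start: joints at [-1.272, 0.326, -0.193, 1.052, 0, 1.437], TCP at [230.691, -499.3, 231.281] pointing down, gripper open.
Joint ranges: [-2.65, 2.65], [-0.97, 1.79], [-1.3, 1.35], [-1.93, 2.1], [-1.47, 1.37], [-3.14, 3.14]. Speed limits (rad/s): [2.57, 2.57, 3.14, 3.14, 3.14, 3.14].

INTERFACE

Orientations are given as a unit quaternion [x, y, z, w].
In Python, from cell import env, read_camera, camera_info, order gives the robot as it stands.
- The arm moves only by the tool carry_out, never from a script. Its argument "rows" is a list of rows, each a list of 7 numbers: the finger opening in cm, from 0 to 8.54, then the shift along the tool's x, y, z in cm, then the turn, a rotation vector about the tool's x, y, z in rad. In form: [[claw, tx, ty, tz, wx, wy, wz], ...]. A call has exactly 8 rows; each row shifts and turns the commanded pose from where the row before left it, along the tool's axes as they then stand; what a row does not reach is not made up. A row lasts 1/8 s, in which the tool goes at most 62.5 mm and 10.7 degrees, less where a joint would pass 70% of its speed; a pose out of reach is approached as far as the arm can. A call with a gripper value outside its range is refused whole. The fingers move at their own pace and stop on an object; the grip force is fixed at half the most. Time passes only in rows, so rows that do not move let the fingers close, or fill a call up. It gives the time, the measured TCP pose, the force and the opening at its end, in the units of the state.
- env.sense(): the state, without advancing time (a new reading comes with each control period).
- read_camera(name): name is "scene" or "top" or "wrist"; returns the picture (420x560x3 uint8, red, green, blue); there is no depth.
- camera_info(name): a dict with "vertical_fov" (degrees; the focal length in pixels is half the picture's height over the tangent of half this angle, whatever the lens; pixels are square), "cx", "cy" (the principal point, pixels), "origin" and "orientation" of the camera in the world; the wrist camera has in their place "mount" (4x4, takes a point from camera to tool coordinates, whose origin is the TCP and whose axes are the flange's). Camera axes: x right, y down, z forward; pixel columns grow to the right and rows downward; lengths in mm; the calibration is good to about 2 mm. A picture is of the moment at which its call begins: read the wrist's pose just before it. camera_info takes no time and is no camera call.
- order.finish_job(): hands the job in, once; it reports no verdict.
The state is a dict: "time_s": time; "joint_pos": joint angles; "joint_vel": joint speeds; "joint_torque": joint torques, N m; "position": TCP position; "ee_rot": TCP orientation; "contact_force": force on the tool from outside, world axes, zero at the start; "moment": the same for the moment, N m; "opening": opening from 0.0 (shut) to 1.0 (fully open).
Only numpy, scipy, OpenCV 4.12 (cv2) and the standard library are available. Lean on these libraries where they do the work, as an engineer would, in place of code of your own. Each camera call takes 0.05 s, during which the arm holds its last target.

## Working session

There is one attempt and no reset: what is moved stays moved. The work goes in short steps, Python scripts to look and compute and a tool call to move; the robot and the scene stay as the last step left them, time stands still between calls to the robot, and variables do not carry over. Pictures are saved under pics/ and viewed, and the job is handed in when it is done.

Besides the shell and the picture viewer there is one more tool, called after "Request:" as name([rows], argument=value, ...), one row to a line, values as JSON. carry_out: Moves the arm, as the interface text tells. Its arguments: {"type":"object","properties":{"rows":{"type":"array","items":{"type":"array","items":{"type":"number"}}}},"required":["rows"]}

```bash
mkdir -p pics; ls; python3 - <<'E'
from cell import env, read_camera, camera_info, order
import cv2,json
for n in ["scene","top","wrist"]:
    im=read_camera(n); cv2.imwrite(f"pics/{n}0.png",im[:,:,::-1])
    print(n,camera_info(n))
print(env.sense())
E
```

```text
pics
scene {'vertical_fov': 43.79367814035459, 'cx': 283.64661881786236, 'cy': 206.57517260047962, 'origin': array([1060.99799812,  631.80168315, 1441.18795705]), 'orientation': array([ 0.28437482,  0.92152522, -0.25062935, -0.08430398])}
top {'vertical_fov': 52.943293512670486, 'cx': 280.4705883089974, 'cy': 211.6049052860809, 'origin': array([ 539.64092012,    6.0886331 , 1148.87795879]), 'orientation': array([-0.69917745,  0.71407988, -0.03385185,  0.00974031])}
wrist {'vertical_fov': 66.89590484619849, 'cx': 277.5543914882979, 'cy': 213.4434194601454, 'mount': array([[ 4.48850121e-04, -9.49466847e-01, -3.13867017e-01,
         8.02968499e+01],
       [ 9.99999720e-01,  6.14031063e-04, -4.27417137e-04,
         9.37431458e-01],
       [ 5.98542500e-04, -3.13866737e-01,  9.49466857e-01,
        -1.42023264e+02],
       [ 0.00000000e+00,  0.00000000e+00,  0.00000000e+00,
         1.00000000e+00]])}
{'time_s': 0.15, 'joint_pos': array([-1.27218970e+00,  3.26787543e-01, -1.93297333e-01,  1.05202679e+00,
        1.99675790e-05,  1.43659789e+00]), 'joint_vel': array([-0.00108082, -0.00419807,  0.00171665,  0.00024787, -0.00031974,
        0.00260743]), 'joint_torque': array([ 1.48574352e-03, -4.43703389e+01,  2.62664723e+01,  1.03616048e-02,
       -1.40612729e-04,  6.00758696e-06]), 'position': array([ 230.57186132, -498.87143085,  230.69573718]), 'ee_rot': array([ 9.76675996e-01,  2.14717409e-01, -4.40521060e-05, -6.56267484e-04]), 'contact_force': array([-0.5110238 ,  0.20440011,  0.24806834]), 'moment': array([ 0.06096918,  0.01089506, -0.02588714]), 'opening': 1.000614226773558}
```

View pics/top0.png

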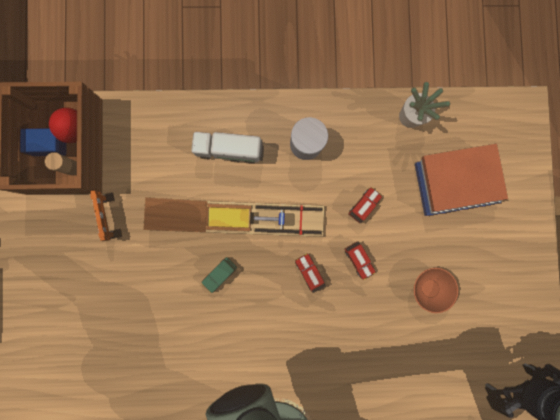

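View pics/scene0.png

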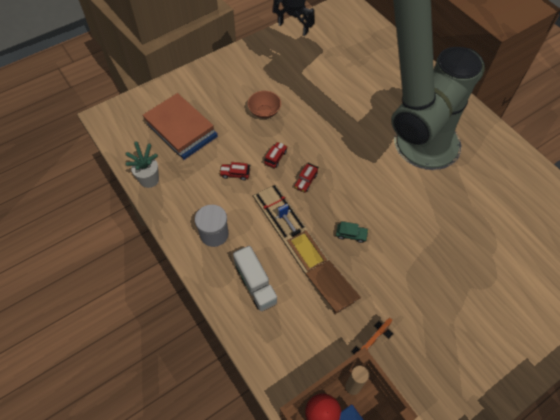

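The top view shows the launcher lying along y, with the ramp to the left (pixels 145–325, row 217). The yellow bay is at (230,217), the blue handle at (282,218) and the red mark at (301,220). There are three red cars, at (310,272), (361,260) and (366,205). The one at (310,272) is nearest the base. Next I'll zoom in and measure.

```bash
cat > h.py <<'E'
import numpy as np, cv2
from scipy.spatial.transform import Rotation as R
from cell import env, read_camera, camera_info, order
def cam(n,st=None):
    c=camera_info(n); f=210/np.tan(np.radians(c['vertical_fov'])/2)
    if n=='wrist':
        M=np.array(c['mount']); Rt=R.from_quat(st['ee_rot']).as_matrix()
        return f,c['cx'],c['cy'],Rt@M[:3,3]+st['position'],Rt@M[:3,:3]
    return f,c['cx'],c['cy'],np.array(c['origin']),R.from_quat(c['orientation']).as_matrix()
def pt(C,u,v,z):
    f,cx,cy,o,Rm=C; d=Rm@np.array([(u-cx)/f,(v-cy)/f,1]); return o+d*(z-o[2])/d[2]
def px(C,p):
    f,cx,cy,o,Rm=C; q=Rm.T@(np.array(p)-o); return np.array([f*q[0]/q[2]+cx,f*q[1]/q[2]+cy])
E
python3 - <<'E'
from h import *
t=cv2.imread('pics/top0.png')
cv2.imwrite('pics/z1.png',cv2.resize(t[190:300,140:340],None,fx=4,fy=4,interpolation=cv2.INTER_CUBIC))
C=cam('top')
for n,u,v,z in [('cars',310,272,30),('c2',361,260,30),('c3',366,205,30),('bay',230,217,18),('handle',282,218,72),('mark',301,220,18),('lend',325,220,18)]:
    p=pt(C,u,v,z);print(n,p.round(1),np.hypot(p[0],p[1]).round())
E
```

```text
cars [ 446.9 -107.4   30. ] 460.0
c2 [ 475.2 -244.1   30. ] 534.0
c3 [ 621.5 -262.6   30. ] 675.0
bay [597.3 102.1  18. ] 606.0
handle [589.3 -35.   72. ] 590.0
mark [585.4 -88.   18. ] 592.0
lend [ 584.  -152.8   18. ] 604.0
```

View pics/z1.png

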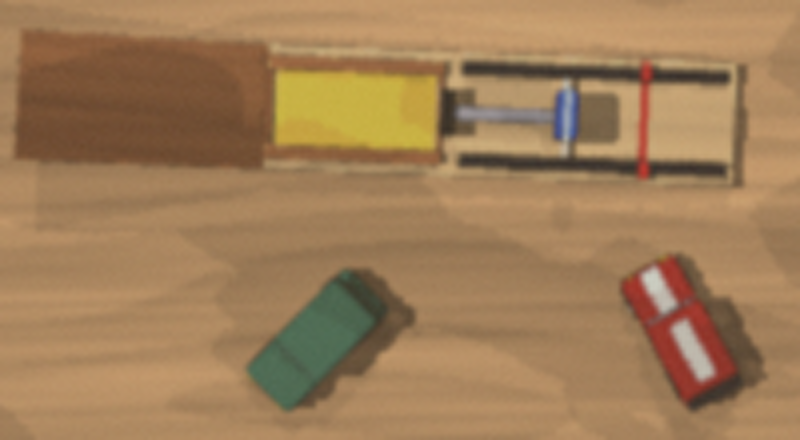

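```bash
python3 - <<'E'
from h import *
t=cv2.imread('pics/top0.png');hsv=cv2.cvtColor(t,cv2.COLOR_BGR2HSV);C=cam('top')
H,S,V=[hsv[...,i].astype(int) for i in range(3)]
def reg(m,box,z,name):
    b=np.zeros(m.shape,bool);b[box[1]:box[3],box[0]:box[2]]=1
    v,u=np.nonzero(m&b); P=np.array([pt(C,a,c,z)[:2] for a,c in zip(u,v)])
    r=cv2.minAreaRect(P.astype(np.float32)); 
    w=np.linalg.eigh(np.cov(P.T)); d=w[1][:,1]
    print(name,len(u),'cen',P.mean(0).round(1),'rect',np.round(r[0],1),np.round(r[1],1),round(r[2],1),'axis deg',np.degrees(np.arctan2(d[1],d[0])).round(2))
reg((H>18)&(H<35)&(S>140)&(V>110),(205,200,255,235),18,'yellow')
reg((H>100)&(H<130)&(S>100),(270,200,295,235),72,'blue')
red=((H<8)|(H>172))&(S>150)&(V>90)
reg(red,(295,200,310,240),20,'mark')
reg(red,(290,245,330,300),30,'car')
reg((((H<8)|(H>172))&(S>120)) | (V<40)|((S<50)&(V>120)),(290,250,330,300),30,'car all')
E
```

```text
yellow 775 cen [597.  106.5] rect [597.1 107.3] [108.6  51.5] 86.5 axis deg 85.73
blue 19 cen [587.2 -32.1] rect [588.1 -32.4] [10.2 23. ] 88.7 axis deg -175.04
mark 58 cen [585.3 -86.7] rect [585.4 -86.6] [ 5.6 75.4] 86.3 axis deg 176.74
car 300 cen [ 445.7 -106.8] rect [ 448.1 -106. ] [87.5 41.6] 27.1 axis deg -152.88
car all 462 cen [ 446.8 -106.5] rect [ 447.7 -106.3] [90.1 41.8] 27.4 axis deg -152.7
```

```bash
cat >> h.py <<'E'
def plan(target,yawdeg,st=None,cur=None):
    """deltas in tool axes (cm, rad) from measured pose to target, tool down with tool x at yaw"""
    st=st or env.sense(); Rt=R.from_quat(st['ee_rot']); p=st['position'] if cur is None else np.array(cur)
    a=np.radians(yawdeg)/2; Rg=R.from_quat([np.cos(a),np.sin(a),0,0])
    d=Rt.inv().apply(np.array(target)-p)/10; w=(Rt.inv()*Rg).as_rotvec()
    print('t',round(st['time_s'],2),'pos',st['position'].round(1),'shift cm',d.round(2),'turn',w.round(3),'n',np.linalg.norm(d)/6.25,'F',st['contact_force'].round(1),'open',round(st['opening'],3))
E
python3 -c "
from h import *
plan([448,-106,150],27.2)"
```

```text
t 0.15 pos [ 230.6 -498.9  230.7] shift cm [ 36.21 -26.53   8.11] turn [-0.001 -0.    -0.042] n 7.299486161321578 F [-0.5  0.2  0.2] open 1.001
```

Request:
carry_out([
  [8.5,4.5,-3.3,1.0,0,0,0],
  [8.5,4.5,-3.3,1.0,0,0,0],
  [8.5,4.5,-3.3,1.0,0,0,0],
  [8.5,4.5,-3.3,1.0,0,0,0],
  [8.5,4.5,-3.3,1.0,0,0,-0.042],
  [8.5,4.5,-3.3,1.0,0,0,0],
  [8.5,4.5,-3.3,1.0,0,0,0],
  [8.5,4.5,-3.3,1.0,0,0,0],
])

```text
time_s: 1.15
position: [441.1, -103.7, 151.0]
ee_rot: [0.972, 0.235, 0.0, 0.0]
contact_force: [0.3, -0.5, 0.1]
opening: 0.992
```

```bash
python3 - <<'E'
from h import *
st=env.sense(); im=read_camera('wrist')[:,:,::-1]; st2=env.sense()
np.save('pics/w1.npy',np.r_[st['position'],st['ee_rot']])
cv2.imwrite('pics/w1.png',im); print(np.abs(st['joint_vel']).max())
C=cam('wrist',st); T=cam('top'); plan([448,-106,150],27.2)
o=im.copy()
c=np.array([448,-106.]);a=np.radians(27.2);d=np.array([np.cos(a),np.sin(a)]);n=np.array([-d[1],d[0]])
for s,w in [(48,22),(48,-22),(-48,-22),(-48,22)]:
    q=px(C,np.r_[c+s*d+w*n,22]); cv2.circle(o,tuple(int(x) for x in q),4,(255,255,0),2)
cv2.imwrite('pics/w1o.png',o)
E
```

```text
1.0076736441674927
t 1.2 pos [442.5 -97.8 149.9] shift cm [ 0.11  0.99 -0.01] turn [-0.004 -0.003  0.007] n 0.15852167064187295 F [ 1.1  4.1 -0.4] open 0.994
```

View pics/w1o.png

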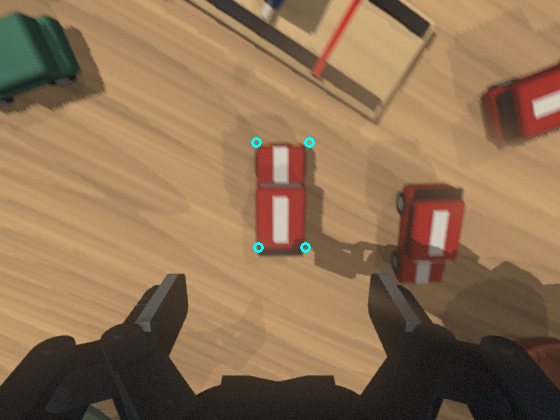

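```bash
cat > w.py <<'E'
import sys
from h import *
name=sys.argv[1]
for i in range(int(sys.argv[2])): read_camera('top')
st=env.sense(); im=read_camera('wrist')[:,:,::-1]
np.save(f'pics/{name}.npy',np.r_[st['position'],st['ee_rot']]); cv2.imwrite(f'pics/{name}.png',im)
print(st['position'],np.abs(st['joint_vel']).max())
E
python3 w.py w2 4; python3 - <<'E'
from h import *
im=cv2.imread('pics/w2.png');s=np.load('pics/w2.npy');C=cam('wrist',dict(position=s[:3],ee_rot=s[3:]))
o=im.copy()
c=np.array([448,-106.]);a=np.radians(27.2);d=np.array([np.cos(a),np.sin(a)]);n=np.array([-d[1],d[0]])
for s,w in [(48,22),(48,-22),(-48,-22),(-48,22)]:
    q=px(C,np.r_[c+s*d+w*n,22]); cv2.circle(o,tuple(int(x) for x in q),3,(255,255,0),1)
cv2.imwrite('pics/w2o.png',cv2.resize(o[110:290,200:380],None,fx=3,fy=3,interpolation=cv2.INTER_CUBIC))
plan([448,-106,150],27.2)
E
```

```text
[ 440.34613166 -105.40948442  151.18298043] 0.03520553570904284
t 1.45 pos [ 440.3 -106.1  151.3] shift cm [0.69 0.35 0.13] turn [ 0.     0.    -0.001] n 0.12470816509954208 F [ 0.9 -0.7  0.2] open 0.998
```

View pics/w2o.png

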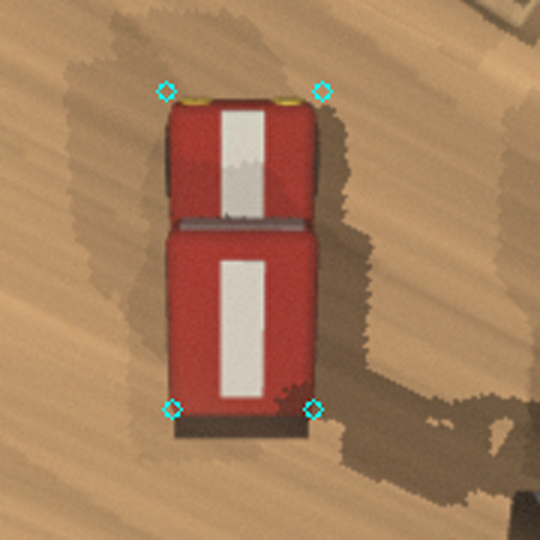

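```bash
python3 - <<'E'
from h import *
s=np.load('pics/w2.npy');C=cam('wrist',dict(position=s[:3],ee_rot=s[3:]))
f=lambda u,v,z: pt(C,200+u/3,110+v/3,z)
n=f(243,101,20); print('nose',n); d=np.array([np.cos(.475),np.sin(.475)]); print('cen from nose',n[:2]-48*d)
r0=f(243,232,43);r1=f(243,415,43);print('cabin len',np.linalg.norm(r0-r1),(r0+r1)[:2]/2+12*d)
s0=f(243,112,25);s1=f(243,398,43);print(np.degrees(np.arctan2(*(s0-s1)[1::-1])))
l=f(169,330,43);r=f(317,330,43);print('width',np.linalg.norm(l-r),(l+r)/2)
plan([447,-107,12],27.2)
E
```

```text
nose [488.15658853 -84.92290058  20.        ]
cen from nose [ 445.47053789 -106.87514605]
cabin len 53.813704078273666 [ 446.27685015 -106.50561554]
27.342409458797597
width 41.17495392604411 [ 434.66915572 -112.47918853   43.        ]
t 1.45 pos [ 440.3 -106.1  151.3] shift cm [ 0.56  0.39 13.93] turn [ 0.     0.    -0.001] n 2.2321009646519685 F [ 0.9 -0.7  0.2] open 0.998
```

Request:
carry_out([
  [8.5,0.5,0.3,2.0,0,0,0],
  [8.5,0,0,3.0,0,0,0],
  [8.5,0,0,3.0,0,0,0],
  [8.5,0,0,2.5,0,0,0],
  [8.5,0,0,1.9,0,0,0],
  [8.5,0,0,1.4,0,0,0],
  [8.5,0,0,0,0,0,0],
  [8.5,0,0,0,0,0,0],
])

```text
time_s: 2.45
position: [446.8, -106.4, 13.8]
ee_rot: [0.972, 0.235, 0.0, 0.0]
contact_force: [1.4, -0.2, 0.3]
opening: 0.994
```

Request:
carry_out([
  [5.0,0,0,0,0,0,0],
  [4.0,0,0,0,0,0,0],
  [3.0,0,0,0,0,0,0],
  [2.0,0,0,0,0,0,0],
  [2.0,0,0,0,0,0,0],
  [2.0,0,0,0,0,0,0],
  [2.0,0,0,0,0,0,0],
  [2.0,0,0,0,0,0,0],
])

```text
time_s: 3.45
position: [446.9, -106.0, 13.9]
ee_rot: [0.972, 0.235, 0.0, 0.0]
contact_force: [-0.3, 0.9, 6.1]
opening: 0.482
```

```bash
python3 w.py w3 0; python3 -c "
from h import *
plan([446,-106.8,120],27.2)"
```

```text
[ 446.93325495 -105.9541466    13.88167686] 0.0010293423188725975
t 3.5 pos [ 446.9 -105.9   13.9] shift cm [ -0.11   0.04 -10.61] turn [ 0.001 -0.001  0.   ] n 1.6979853152607316 F [-0.7 -0.3  6.4] open 0.479
```

View pics/w3.png

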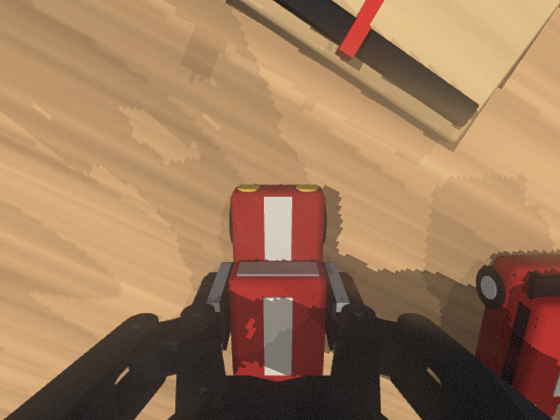

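Request:
carry_out([
  [2.0,0,0,-2.0,0,0,0],
  [2.0,0,0,-4.0,0,0,0],
  [2.0,0,0,-4.5,0,0,0],
  [2.0,0,0,-4.0,0,0,-0.1],
  [2.0,0,0,-2.0,0,0,-0.16],
  [2.0,0,0,0,0,0,-0.16],
  [2.0,0,0,0,0,0,-0.16],
  [2.0,0,0,0,0,0,-0.16],
])

```text
time_s: 4.5
position: [446.0, -105.5, 178.1]
ee_rot: [0.82, 0.573, -0.0, -0.0]
contact_force: [-1.5, -0.4, -1.7]
opening: 0.479
```

Request:
carry_out([
  [2.0,0,0,0,0,0,-0.16],
  [2.0,0,0,0,0,0,-0.135],
  [2.0,0,0,0,0,0,0],
  [2.0,0,0,0,0,0,0],
  [2.0,0,0,0,0,0,0],
  [2.0,0,0,0,0,0,0],
  [2.0,0,0,0,0,0,0],
  [2.0,0,0,0,0,0,0],
])

```text
time_s: 5.5
position: [446.4, -105.8, 178.3]
ee_rot: [0.728, 0.685, 0.0, 0.0]
contact_force: [0.7, -0.7, -0.4]
opening: 0.48
```

```bash
python3 -c "
from h import *
plan([590,-3.5,180],86.5)"
```

```text
t 5.5 pos [ 446.4 -105.8  178.3] shift cm [11.09 13.71 -0.17] turn [ 0.  0. -0.] n 2.821069309318597 F [ 0.7 -0.7 -0.4] open 0.48
```

Request:
carry_out([
  [2.0,1.1,1.3,0,0,0,0],
  [2.0,2.0,2.5,0,0,0,0],
  [2.0,2.5,3.1,0,0,0,0],
  [2.0,2.5,3.1,0,0,0,0],
  [2.0,2.0,2.5,0,0,0,0],
  [2.0,1.0,1.2,0,0,0,0],
  [2.0,0,0,0,0,0,0],
  [2.0,0,0,0,0,0,0],
])

```text
time_s: 6.5
position: [588.9, -3.7, 178.0]
ee_rot: [0.729, 0.685, -0.001, -0.0]
contact_force: [-0.1, -1.0, -0.6]
opening: 0.479
```

```bash
python3 w.py w4 1; python3 -c "
from h import *
plan([590,-3.5,180],86.5)"
```

```text
[588.97619235  -3.86125771 178.22676977] 0.0046552950261017365
t 6.6 pos [589.1  -4.  178.4] shift cm [ 0.05  0.09 -0.16] turn [-0.001  0.    -0.001] n 0.03087476749287451 F [ 0.4  0.1 -0.8] open 0.483
```

View pics/w4.png

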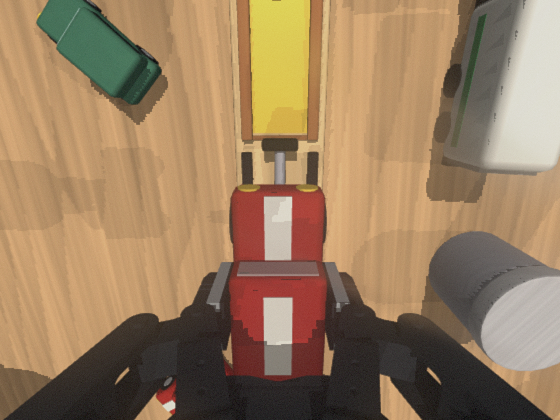

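The picture shows the car held and pointing along the launcher. The yellow bay runs straight ahead, columns 252–308, with its rear edge near row 135. Next I'll measure its edges.

```bash
python3 - <<'E'
from h import *
im=cv2.imread('pics/w4.png');s=np.load('pics/w4.npy');C=cam('wrist',dict(position=s[:3],ee_rot=s[3:]))
hsv=cv2.cvtColor(im,cv2.COLOR_BGR2HSV);m=(hsv[...,0]>20)&(hsv[...,0]<32)&(hsv[...,1]>170)&(hsv[...,2]>130)
mid=[]
for v in range(5,131,15):
    u=np.nonzero(m[v,235:325])[0]+235
    l,r=pt(C,u.min(),v,18),pt(C,u.max()+1,v,18); mid.append((l+r)[:2]/2); print(v,u.min(),u.max(),l[:2].round(1),r[:2].round(1),np.linalg.norm(l-r).round(1))
mid=np.array(mid);k=np.polyfit(mid[:,1],mid[:,0],1);print('axis yaw',90-np.degrees(np.arctan(k[0])))
v=np.nonzero(m[:,280])[0];v=v[v<160];print('yellow bottom',v.max());rear=pt(C,280,v.max()+1,18);print(rear)
a=np.radians(90)-np.arctan(k[0]);d=np.array([np.cos(a),np.sin(a)])
y0=rear[1];r=np.array([np.polyval(k,y0),y0]);print('bay centre',r+55*d)
# outer deck edges for check, car nose
n=pt(C,278,186,s[2]+8);t=s[:2] if 0 else s[:2]
e=n[:2]-s[:2];print('nose rel tcp along',e@d,'lat',e@np.array([-d[1],d[0]]))
s3=np.load('pics/w3.npy')
E
```

```text
Traceback (most recent call last):
ValueError: zero-size array to reduction operation minimum which has no identity
```

```bash
python3 - <<'E'
import cv2
im=cv2.imread('pics/w4.png')
cv2.imwrite('pics/w4z.png',cv2.resize(im[0:200,200:360],None,fx=3.0,fy=3.0,interpolation=cv2.INTER_CUBIC))
E
```

```text
(no output)
```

View pics/w4z.png

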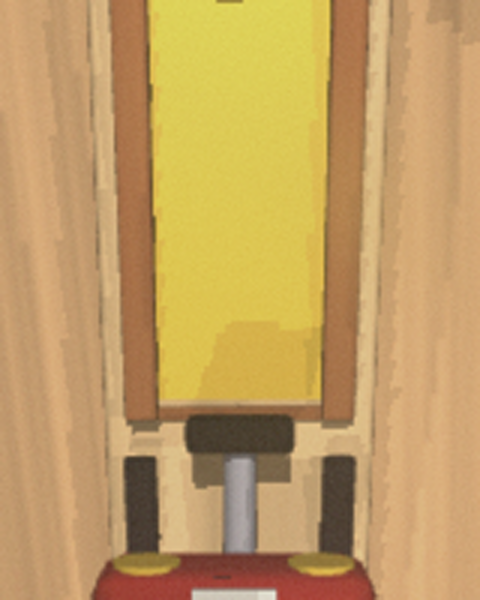

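```bash
python3 - <<'E'
from h import *
im=cv2.imread('pics/w4.png');s=np.load('pics/w4.npy');C=cam('wrist',dict(position=s[:3],ee_rot=s[3:]))
hsv=cv2.cvtColor(im,cv2.COLOR_BGR2HSV);print(hsv[60,280],hsv[125,280],hsv[60,245])
m=(hsv[...,0]>19)&(hsv[...,0]<35)&(hsv[...,1]>130)
mid=[]
for v in range(5,131,15):
    u=np.nonzero(m[v,245:315])[0]+245
    l,r=pt(C,u.min(),v,18),pt(C,u.max()+1,v,18); mid.append((l+r)[:2]/2); print(v,u.min(),u.max(),np.linalg.norm(l-r).round(1))
mid=np.array(mid);k=np.polyfit(mid[:,1],mid[:,0],1)
v=np.nonzero(m[:,280])[0];v=v[v<145];print('yellow bottom',v.max());rear=pt(C,280,134.5,18)
a=np.radians(90)-np.arctan(k[0]);d=np.array([np.cos(a),np.sin(a)]);print('yaw',np.degrees(a))
y0=rear[1];r=np.array([np.polyval(k,y0),y0]);print('bay centre',r+55*d,'front ridge',pt(C,277,0,18),np.linalg.norm(pt(C,277,0,18)-rear))
# deck outer edges
for v,ul,ur in [(10,93/3+200,388/3+200),(100,103/3+200,377/3+200)]:
    L,Rr=pt(C,ul,v,18),pt(C,ur,v,18);print('deck',np.linalg.norm(L-Rr).round(1),(L+Rr)[:2]/2,np.polyval(k,((L+Rr)/2)[1]))
n=pt(C,278,185,s[2]+8)
e=n[:2]-s[:2];print('nose rel tcp',e@d,e@np.array([-d[1],d[0]]))
s3=np.load('pics/w3.npy');C3=cam('wrist',dict(position=s3[:3],ee_rot=s3[3:]));n3=pt(C3,278,185,s3[2]+8);print(n3)
E
```

```text
[ 26 158 221] [ 22 168 213] [ 13 141 170]
5 249 310 51.0
20 250 309 50.0
35 250 309 50.7
50 250 309 51.4
65 251 308 50.3
80 251 308 51.0
95 252 307 49.9
110 252 307 50.6
125 252 306 50.4
yellow bottom 132
yaw 86.46337583876004
bay centre [597.86794832 107.6041942 ] front ridge [598.56287238 159.96048623  18.        ] 107.3217290989297
deck 81.3 [600.72532289 152.68705225] 600.6542604966103
deck 81.8 [596.44958686  82.73175503] 596.3307259067622
nose rel tcp 48.30935836920135 -0.39341798964906777
[490.04926634 -84.20055058  21.88167686]
```

```bash
python3 -c "
from h import *
plan([597.5,107.9,80],86.46)"
```

```text
t 6.6 pos [589.1  -4.  178.4] shift cm [11.22  0.15  9.84] turn [-0.001  0.    -0.   ] n 2.3873042136951184 F [ 0.4  0.1 -0.8] open 0.483
```

Request:
carry_out([
  [2.0,2.0,0.15,0,0,0,0],
  [2.0,4.0,0,0,0,0,0],
  [2.0,3.7,0,1.0,0,0,0],
  [2.0,1.5,0,3.0,0,0,0],
  [2.0,0,0,3.5,0,0,0],
  [2.0,0,0,2.3,0,0,0],
  [2.0,0,0,0,0,0,0],
  [2.0,0,0,0,0,0,0],
])

```text
time_s: 7.6
position: [598.8, 108.7, 81.4]
ee_rot: [0.728, 0.685, 0.001, 0.0]
contact_force: [0.4, -0.2, -0.7]
opening: 0.484
```

```bash
python3 w.py w5 1; python3 -c "
from h import *
plan([597.5,107.9,32.5],86.46)"
```

```text
[599.21658694 108.61884689  81.73885633] 0.005929417436216794
t 7.7 pos [599.4 108.5  81.9] shift cm [-0.08 -0.19  4.94] turn [ 0.003 -0.     0.001] n 0.7903499610484269 F [ 0.1  0.8 -1.2] open 0.48
```

View pics/w5.png

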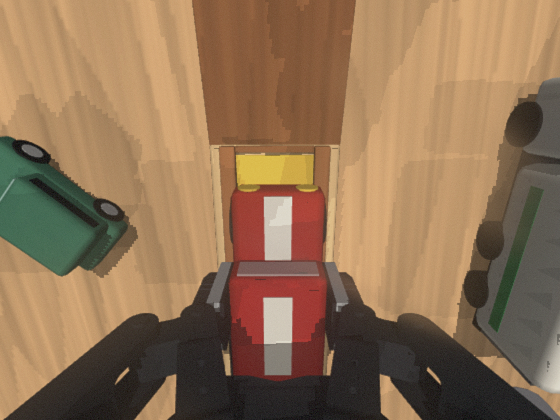

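Request:
carry_out([
  [2.0,-0.1,-0.2,0.5,0,0,0],
  [2.0,0,0,1.0,0,0,0],
  [2.0,0,0,1.0,0,0,0],
  [2.0,0,0,0.6,0,0,0],
  [2.0,0,0,0,0,0,0],
  [2.0,0,0,0,0,0,0],
  [2.0,0,0,0,0,0,0],
  [2.0,0,0,0,0,0,0],
])

```text
time_s: 8.7
position: [596.4, 107.5, 49.6]
ee_rot: [0.728, 0.685, 0.0, 0.0]
contact_force: [0.2, -0.6, -0.4]
opening: 0.478
```

```bash
python3 w.py w6 1; python3 -c "
from h import *
plan([597.5,107.9,32.5],86.46)
im=cv2.imread('pics/w6.png');cv2.imwrite('pics/w6z.png',cv2.resize(im[100:300,190:370],None,fx=3,fy=3))"
```

```text
[596.30523138 107.52091171  49.52529447] 0.0014538613372655515
t 8.8 pos [596.3 107.5  49.5] shift cm [0.05 0.12 1.7 ] turn [ 0.    -0.     0.001] n 0.2722084875453051 F [ 1.   0.8 -0.4] open 0.484
```

View pics/w6z.png

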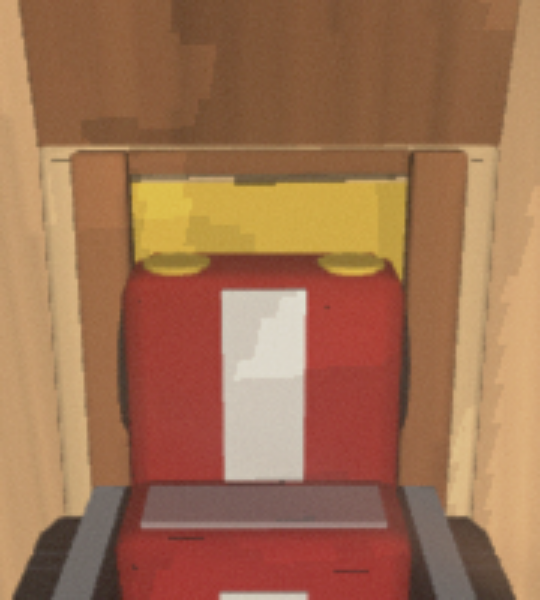

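Request:
carry_out([
  [2.0,0,0.1,0.4,0,0,0],
  [2.0,0,0,0.5,0,0,0],
  [2.0,0,0,0.4,0,0,0],
  [2.0,0,0,0.3,0,0,0],
  [2.0,0,0,0.1,0,0,0],
  [2.0,0,0,0,0,0,0],
  [2.0,0,0,0,0,0,0],
  [2.0,0,0,0,0,0,0],
])

```text
time_s: 9.8
position: [597.3, 107.4, 32.4]
ee_rot: [0.728, 0.685, 0.0, 0.0]
contact_force: [0.1, -0.0, -1.9]
opening: 0.48
```

```bash
python3 w.py w7 1; python3 -c "
from h import *
plan([597.5,107.9,32.0],86.46)
im=cv2.imread('pics/w7.png');cv2.imwrite('pics/w7z.png',cv2.resize(im[100:300,190:370],None,fx=3,fy=3))"
```

```text
[597.24651833 107.43184253  32.40762146] 0.0012293056457845573
t 9.9 pos [597.3 107.4  32.4] shift cm [0.05 0.02 0.04] turn [ 0.    -0.     0.001] n 0.010270128328589872 F [-0.2  0.9 -1.4] open 0.481
```

View pics/w7z.png

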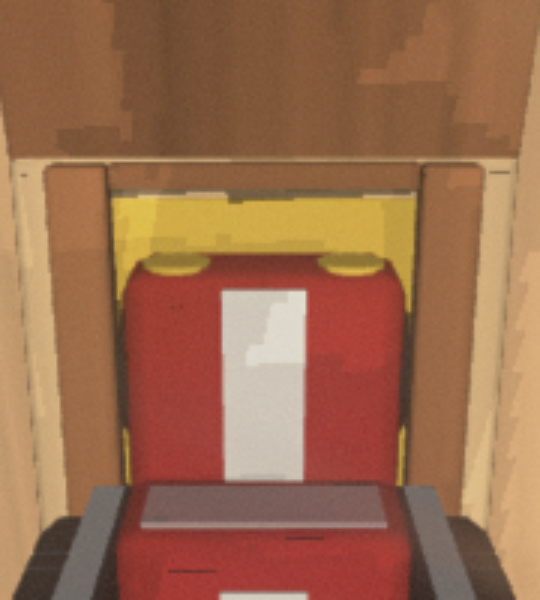

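```bash
python3 - <<'E'
from h import *
s=np.load('pics/w7.npy');C=cam('wrist',dict(position=s[:3],ee_rot=s[3:]))
a=np.radians(86.46);d=np.array([np.cos(a),np.sin(a)])
for v,z in [(193,18),(190,21),(160,21),(255,37),(258,30)]:
    p=pt(C,278,100+v/3,z);print(v,z,(p[:2]-s[:2])@d, p.round(1))
E
```

```text
193 18 53.49795069072788 [600.9 160.8  18. ]
190 21 54.482160469952554 [601.  161.8  21. ]
160 21 59.27031140719442 [601.2 166.6  21. ]
255 37 47.5104802759571 [600.5 154.8  37. ]
258 30 45.401289885414975 [600.4 152.7  30. ]
```

Request:
carry_out([
  [2.0,0,0,0.05,0,0,0],
  [2.0,0,0,0,0,0,0],
  [4.6,0,0,0,0,0,0],
  [5.2,0,0,0,0,0,0],
  [6.0,0,0,0,0,0,0],
  [6.5,0,0,0,0,0,0],
  [6.5,0,0,0,0,0,0],
  [6.5,0,0,0,0,0,0],
])

```text
time_s: 10.9
position: [597.1, 107.4, 31.8]
ee_rot: [0.728, 0.685, -0.0, 0.0]
contact_force: [-0.3, -0.4, 0.5]
opening: 0.762
```

Request:
carry_out([
  [6.5,0,0,-0.5,0,0,0],
  [6.5,0,0,-1.5,0,0,0],
  [6.5,0,0,-2.5,0,0,0],
  [6.5,0,0,-3.0,0,0,0],
  [6.5,0,0,-3.0,0,0,0],
  [6.5,0,0,-2.5,0,0,0],
  [6.5,0,0,0,0,0,0],
  [6.5,0,0,0,0,0,0],
])

```text
time_s: 11.9
position: [596.8, 107.4, 161.7]
ee_rot: [0.728, 0.685, -0.0, -0.0]
contact_force: [0.6, -1.1, -0.8]
opening: 0.761
```

```bash
python3 w.py w8 0; python3 -c "
from h import *
b=np.array([597.9,107.4]);a=np.radians(86.46);d=np.array([np.cos(a),np.sin(a)])
print('handle',b-140*d,'above mark?',b-193.6*d)
plan([*(b-165*d),170],86.46)"
```

```text
[596.84840234 107.42812585 161.66064369] 0.018229187412920213
handle [589.25565042 -32.33287094] above mark? [585.94609944 -85.83059867]
t 11.95 pos [596.5 107.4 161.1] shift cm [-16.49   0.13  -0.89] turn [-0.001  0.     0.001] n 2.642418770170663 F [ 1.1 -0.6  0.5] open 0.759
```

View pics/w8.png

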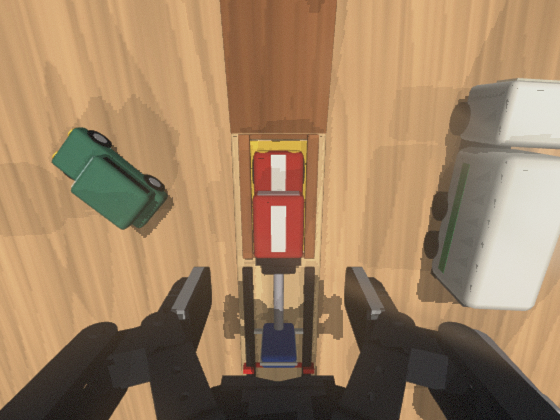

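Request:
carry_out([
  [6.5,-1.5,0.13,0,0,0,0],
  [6.5,-3.0,0,0,0,0,0],
  [6.5,-4.0,0,0,0,0,0],
  [6.5,-3.5,0,0,0,0,0],
  [6.5,-2.0,0,0,0,0,0],
  [6.5,-1.0,0,0,0,0,0],
  [6.5,0,0,0,0,0,0],
  [6.5,0,0,0,0,0,0],
])

```text
time_s: 12.95
position: [589.3, -41.4, 161.7]
ee_rot: [0.728, 0.686, 0.0, -0.0]
contact_force: [-0.0, 0.1, -1.1]
opening: 0.759
```

```bash
python3 w.py w9 1; python3 - <<'E'
from h import *
im=cv2.imread('pics/w9.png');s=np.load('pics/w9.npy');C=cam('wrist',dict(position=s[:3],ee_rot=s[3:]))
print(s[:3])
cv2.imwrite('pics/w9z.png',cv2.resize(im[:330,190:370],None,fx=1.8,fy=1.8))
b=np.array([597.9,107.4]);a=np.radians(86.46);d=np.array([np.cos(a),np.sin(a)])
hsv=cv2.cvtColor(im,cv2.COLOR_BGR2HSV).astype(int);red=((hsv[...,0]<8)|(hsv[...,0]>172))&(hsv[...,1]>140)
for u in (250,262,270,290,300,310):
    v=np.nonzero(red[150:,u])[0]+150
    if len(v): print(u,v.min(),v.max(),(pt(C,u,v.mean()+.5,18)[:2]-b)@d)
E
```

```text
[589.33784868 -41.34806914 161.73040665] 0.0036068317308980474
[589.33784868 -41.34806914 161.73040665]
250 240 241 -191.92491282586164
262 240 245 -194.00666401062335
270 240 245 -193.9834254942534
290 240 364 -269.83160854876485
300 240 376 -295.23071837241974
310 243 374 -276.3318795623506
```

View pics/w9.png

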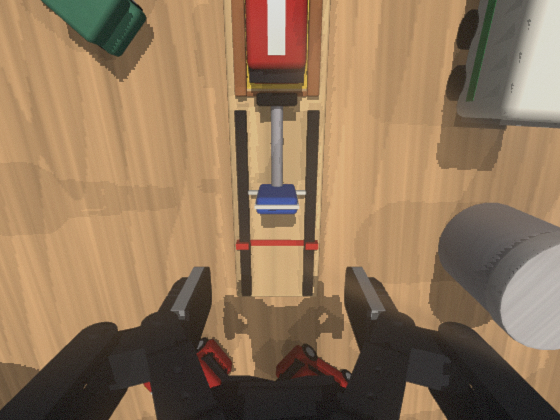

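```bash
python3 - <<'E'
from h import *
im=cv2.imread('pics/w9.png');s=np.load('pics/w9.npy');C=cam('wrist',dict(position=s[:3],ee_rot=s[3:]))
cv2.imwrite('pics/w9z.png',cv2.resize(im[150:260,220:340],None,fx=5,fy=5,interpolation=cv2.INTER_CUBIC))
im8=cv2.imread('pics/w8.png');cv2.imwrite('pics/w8z.png',cv2.resize(im8[260:390,220:340],None,fx=4.5,fy=4.5,interpolation=cv2.INTER_CUBIC))
b=np.array([597.9,107.4]);a=np.radians(86.46);d=np.array([np.cos(a),np.sin(a)])
for v,z in[(208,72),(198,72),(213,72),(193,18),(193,40),(193,52)]:print(v,z,(pt(C,277,v+.5,z)[:2]-b)@d)
for z in (18,40,52): print(np.linalg.norm(pt(C,247,193,z)-pt(C,306,193,z)))
E
```

```text
208 72 -141.8212954914229
198 72 -133.90331262657105
213 72 -145.84181206020156
193 18 -144.11021797588347
193 40 -138.3634836506657
193 52 -135.22890129145597
54.683012912997526
50.47339629635606
48.17724177818805
```

View pics/w9z.png

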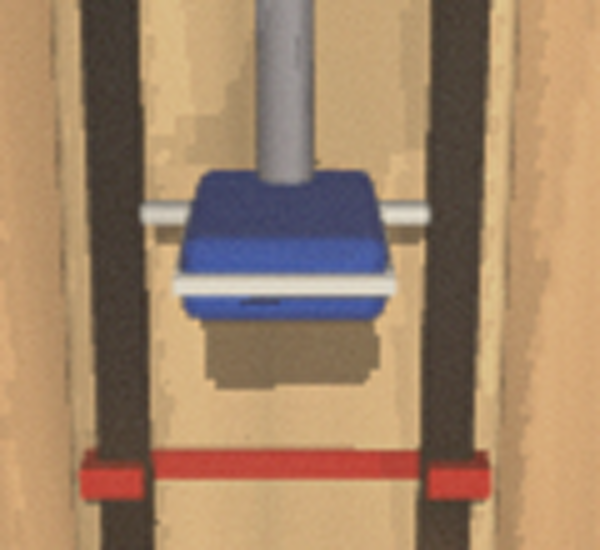

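View pics/w8z.png

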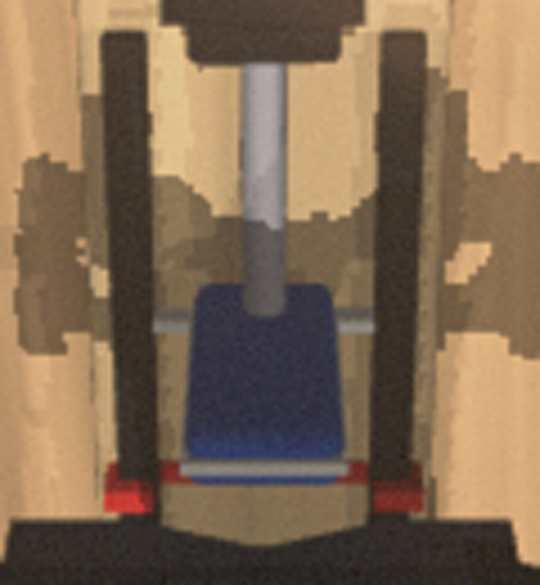

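```bash
python3 - <<'E'
from h import *
s=np.load('pics/w9.npy');C=cam('wrist',dict(position=s[:3],ee_rot=s[3:]))
b=np.array([597.9,107.4]);a=np.radians(86.46);d=np.array([np.cos(a),np.sin(a)]);n=np.array([-d[1],d[0]])
p=pt(C,277.3,208.5,72);print(p,'lat',(p[:2]-b)@n)
p=pt(C,277.3,243,18);print(p,'lat',(p[:2]-b)@n)
plan([*(b-141.5*d),80],86.46);plan([*(b-141.5*d),38],86.46)
E
```

```text
[589.69498274 -34.18416623  72.        ] lat -0.5528029285141804
[586.51599734 -86.22876817  18.        ] lat -0.5933956187207607
t 13.05 pos [589.3 -41.4 161.8] shift cm [ 0.75 -0.06  8.18] turn [-0.    -0.     0.002] n 1.3138916768923594 F [ 0.6  0.3 -1.1] open 0.76
t 13.05 pos [589.3 -41.4 161.8] shift cm [ 0.75 -0.06 12.38] turn [-0.    -0.     0.002] n 1.98401426175659 F [ 0.6  0.3 -1.1] open 0.76
```

Request:
carry_out([
  [6.5,0.75,0,1.0,0,0,0],
  [6.5,0,0,2.5,0,0,0],
  [6.5,0,0,2.9,0,0,0],
  [6.5,0,0,2.5,0,0,0],
  [6.5,0,0,2.0,0,0,0],
  [6.5,0,0,1.5,0,0,0],
  [6.5,0,0,0,0,0,0],
  [6.5,0,0,0,0,0,0],
])

```text
time_s: 14.05
position: [590.3, -34.7, 38.3]
ee_rot: [0.728, 0.685, 0.0, 0.0]
contact_force: [0.0, 0.4, 0.3]
opening: 0.76
```

```bash
python3 w.py w10 0; python3 -c "
from h import *
b=np.array([597.9,107.4]);a=np.radians(86.46);d=np.array([np.cos(a),np.sin(a)])
plan([*(b-141.5*d),38],86.46)"
```

```text
[590.27271953 -34.74235621  38.31343029] 0.009522852474250153
t 14.1 pos [590.5 -34.9  38.6] shift cm [ 0.1  -0.14  0.06] turn [0.002 0.    0.001] n 0.0295350463016361 F [ 0.2 -0.2 -1. ] open 0.762
```

View pics/w10.png

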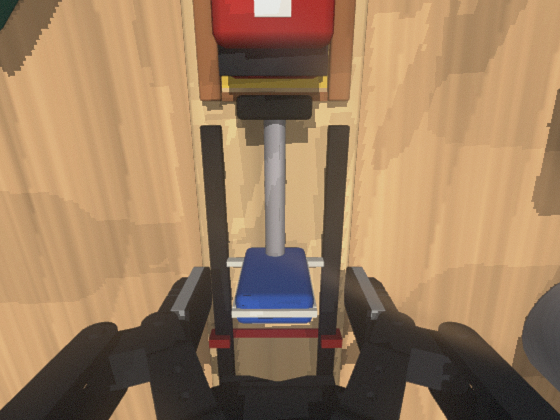

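Request:
carry_out([
  [6.0,0,-0.1,0,0,0,0],
  [5.0,0,0,0,0,0,0],
  [4.0,0,0,0,0,0,0],
  [3.0,0,0,0,0,0,0],
  [2.0,0,0,0,0,0,0],
  [1.0,0,0,0,0,0,0],
  [1.0,0,0,0,0,0,0],
  [1.0,0,0,0,0,0,0],
])

```text
time_s: 15.1
position: [588.9, -34.9, 38.1]
ee_rot: [0.728, 0.685, 0.0, 0.0]
contact_force: [-1.2, -0.3, 5.3]
opening: 0.362
```

```bash
python3 w.py w11 0; python3 -c "
from h import *
plan([590,-35,38],86.46)"
```

```text
[588.89107975 -34.8949898   38.13423885] 0.0011235268248278836
t 15.15 pos [588.9 -34.9  38.1] shift cm [-0.01  0.11  0.01] turn [0.    0.    0.001] n 0.018364105716886632 F [-0.8  0.5  4.9] open 0.368
```

View pics/w11.png

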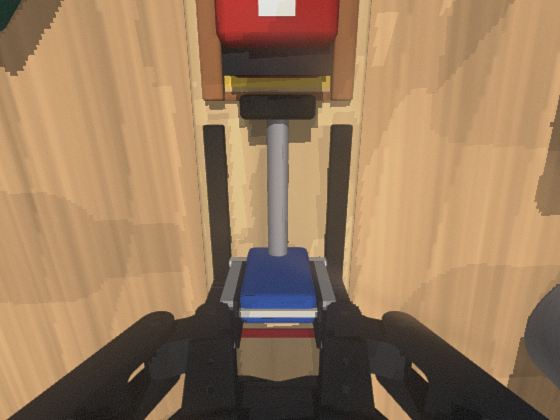

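Request:
carry_out([
  [1.0,-0.3,0,0,0,0,0],
  [1.0,-0.7,0,0,0,0,0],
  [1.0,-1.0,0,0,0,0,0],
  [1.0,-1.1,0,0,0,0,0],
  [1.0,-1.0,0,0,0,0,0],
  [1.0,-0.7,0,0,0,0,0],
  [1.0,-0.3,0,0,0,0,0],
  [1.0,0,0,0,0,0,0],
])

```text
time_s: 16.15
position: [585.9, -83.7, 38.1]
ee_rot: [0.728, 0.686, 0.002, -0.001]
contact_force: [0.4, 7.1, 6.3]
opening: 0.365
```

```bash
python3 w.py w12 1; python3 - <<'E'
from h import *
plan([590,-35,38],86.46)
for n in('top','scene'):
    cv2.imwrite(f'pics/{n}12.png',read_camera(n)[:,:,::-1])
t=cv2.imread('pics/top12.png');cv2.imwrite('pics/t12z.png',cv2.resize(t[190:250,200:340],None,fx=5,fy=5,interpolation=cv2.INTER_CUBIC))
t=cv2.imread('pics/scene12.png');cv2.imwrite('pics/s12z.png',cv2.resize(t[170:280,240:350],None,fx=5,fy=5,interpolation=cv2.INTER_CUBIC))
E
```

```text
[585.92918377 -83.61056176  38.08335597] 0.0024643368076356876
t 16.25 pos [586.  -83.5  38.1] shift cm [4.87 0.11 0.03] turn [ 0.001 -0.004  0.002] n 0.7793505319102079 F [-0.4  6.4  6. ] open 0.362
```

View pics/w12.png

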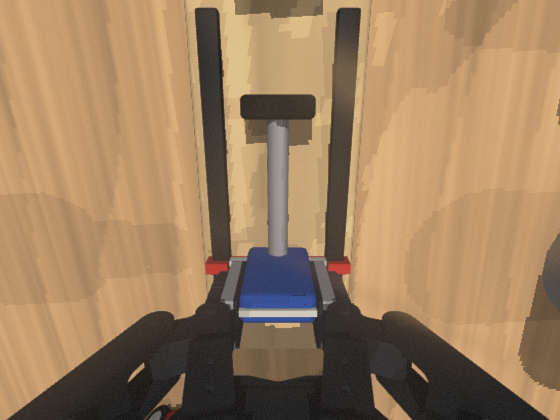

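View pics/t12z.png

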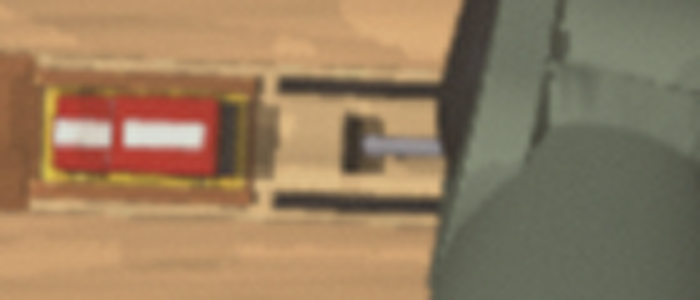

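View pics/s12z.png

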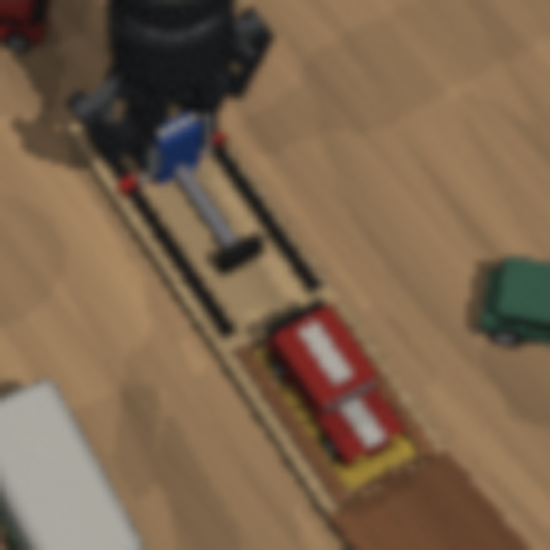

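```bash
python3 - <<'E'
from h import *
a=cv2.imread('pics/w10.png');b=cv2.imread('pics/w11.png');c=cv2.imread('pics/w12.png')
f=lambda i:cv2.resize(i[235:350,195:365],None,fx=4,fy=4,interpolation=cv2.INTER_CUBIC)[:290]
cv2.imwrite('pics/cmp.png',np.vstack([f(b),f(c)]))
s=np.load('pics/w12.npy');C=cam('wrist',dict(position=s[:3],ee_rot=s[3:]))
d=np.array([np.cos(np.radians(86.46)),np.sin(np.radians(86.46))])
hsv=cv2.cvtColor(c,cv2.COLOR_BGR2HSV).astype(int);red=((hsv[...,0]<8)|(hsv[...,0]>172))&(hsv[...,1]>140)
for u in (209,214,219,224,332,338,342,346):
    v=np.nonzero(red[240:290,u])[0]+240
    if len(v): print(u,v.min(),v.max())
for v,z in [(258,18),(261.5,20),(257.5,28),(267,28)]: print(v,z,(pt(C,277,v,z)[:2]-s[:2])@d)
s=np.load('pics/w11.npy');C=cam('wrist',dict(position=s[:3],ee_rot=s[3:]))
b0=np.array([597.9,107.4])
print('bay-tcp at grip',(s[:2]-b0)@d)
for v,z in [(260,20),(262,20)]: print(v,z,(pt(C,277,v,z)[:2]-s[:2])@d)
E
```

```text
209 257 273
214 261 274
219 261 272
224 261 270
332 261 270
338 261 273
342 261 273
346 257 273
258 18 -0.19416426938790154
261.5 20 -1.371713142937639
257.5 28 4.967873652273558
267 28 -0.6115198037890326
bay-tcp at grip -142.5797407175914
260 20 -0.5572203073160945
262 20 -1.7933974299197375
```

View pics/cmp.png

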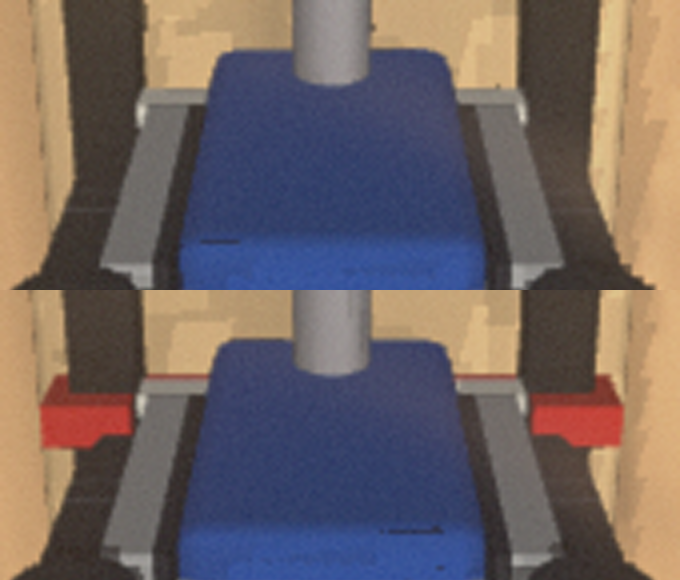

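Request:
carry_out([
  [1.0,-0.1,0,0,0,0,0],
  [1.0,-0.1,0,0,0,0,0],
  [1.0,-0.1,0,0,0,0,0],
  [1.0,0,0,0,0,0,0],
  [1.0,0,0,0,0,0,0],
  [1.0,0,0,0,0,0,0],
  [1.0,0,0,0,0,0,0],
  [1.0,0,0,0,0,0,0],
])

```text
time_s: 17.35
position: [585.7, -86.3, 38.1]
ee_rot: [0.728, 0.686, 0.002, -0.001]
contact_force: [-0.7, 7.4, 6.3]
opening: 0.363
```

```bash
python3 w.py w13 1; python3 - <<'E'
from h import *
plan([590,-35,38],86.46)
c=cv2.imread('pics/w13.png')
A=cv2.resize(c[235:305,195:365],None,fx=4,fy=4,interpolation=cv2.INTER_CUBIC)
t=read_camera('top')[:,:,::-1];sc=read_camera('scene')[:,:,::-1]
cv2.imwrite('pics/t13.png',t);cv2.imwrite('pics/s13.png',sc)
B=cv2.resize(t[200:240,200:300],(680,272),interpolation=cv2.INTER_CUBIC)
cv2.imwrite('pics/cmp13.png',np.vstack([A,B]))
cv2.imwrite('pics/s13z.png',cv2.resize(sc[175:275,240:340],None,fx=6,fy=6,interpolation=cv2.INTER_CUBIC))
E
```

```text
[585.81372988 -86.34222958  38.12432569] 0.0015903443155908202
t 17.45 pos [585.8 -86.3  38.1] shift cm [5.15 0.11 0.03] turn [ 0.001 -0.005  0.002] n 0.8241999176938841 F [-0.8  7.3  5.7] open 0.363
```

View pics/cmp13.png

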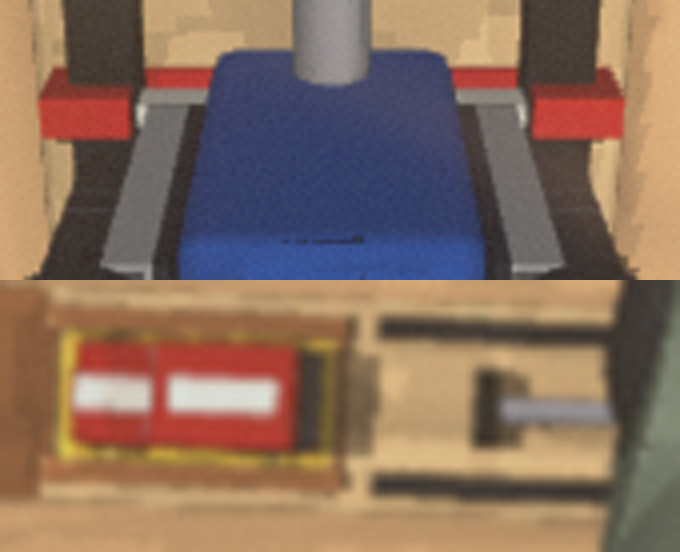

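View pics/s13z.png

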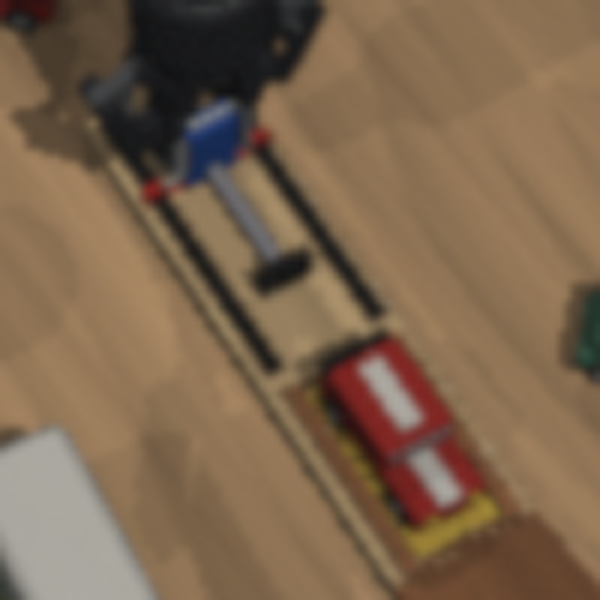

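Request:
carry_out([
  [1.0,0,0,0,0,0,0],
  [1.0,0,0,0,0,0,0],
  [1.0,0,0,0,0,0,0],
  [1.0,0,0,0,0,0,0],
  [1.0,0,0,0,0,0,0],
  [1.0,0,0,0,0,0,0],
  [1.0,0,0,0,0,0,0],
  [1.0,0,0,0,0,0,0],
])

```text
time_s: 18.55
position: [585.8, -86.3, 38.1]
ee_rot: [0.728, 0.686, 0.002, -0.001]
contact_force: [-0.1, 7.2, 5.1]
opening: 0.368
```

```bash
python3 -c "
from h import *
plan([590,-35,38],86.46); print(order.finish_job())"
```

```text
t 18.55 pos [585.8 -86.3  38.1] shift cm [5.15 0.11 0.04] turn [ 0.001 -0.005  0.002] n 0.8241894049992631 F [-0.1  7.2  5.1] open 0.368
the job is handed in; nothing more can be done
None
```

I set the red car nearest the base in the yellow bay, nose to the ramp, and let go of it. I then gripped the blue handle across its width, pulled it back about 51.5 mm to the red mark, and handed the job in at 18.55 s still holding it.

- **Car:** the last top and scene views show it upright and centred in the bay, within about 2 mm, and clear of the drawn-back pusher.
- **Handle:** the arm was still, with a measured pull of about 7.2 N. That matches the spring's expected 7.1 N at this pull, and the handle had not slipped in the fingers.
- **Level with the mark:** my estimates of the pull needed disagreed, ranging from about 50.5 to 54 mm. I went for the middle, so the handle should be within about 2–3 mm of the mark (6 mm allowed). In the last wrist view the handle's foot line lay over the red stripe, as it should when level.
- **Other toys:** I never touched them. I only glanced at them in the pictures and did not measure whether they had moved.

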